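Shift the bench-tested H-gate lever into the slot marked by the wing nut

TASK

The gear shifter on the desk is being checked on the oscilloscope: push its lever through the H-gate, out of the middle slot, across the neutral channel and fully home into the outer slot that has the wing nut at its end (the other three outer slots have plain hexagon nuts). Only push the lever, with the fingertips or the outside of the fingers: do not grip it, pull it up or force it against the gate. Leave everything lying about where it is, and end clear of the lever.

Things in the scene. Friction and masses are not known exactly. Their poses are not given: they have to be found in the camera images.
- shifter: H-pattern gear shifter, black plastic housing 170 x 120 mm (its x by y) screwed to the desk (it does not move), a flat aluminium gate plate 150 x 110 mm on top. Origin: centre of its underside, on the desk, straight below the middle of the gate; its x points roughly away from the robot, y to the left, z up
- gate (a point): middle of the gate, on the plate's upper face, 117 mm above the desk, axes as the shifter's. Three parallel slots run along x (centre lines y = -26, 0, +26 mm), joined at x = 0 by one neutral channel along y; slots and channel are 16 mm wide, the tongues between slots 10 mm wide with round ends. The lever changes slot only in the channel
- stick: the lever: a 10 mm steel rod with a 44 mm black ball on top. Origin: the ball's centre; z runs up along the rod. It has friction (about 3 N at the ball), no return spring, and stays where it is left; soft buffers at the ends of travel (about 2 N per mm at the ball)
- pivot (a point): the point about which the lever tilts, 25 mm above the desk under the middle of the gate, 190 mm below the ball's centre; axes as the shifter's. With fore tilt f and side tilt s the ball's centre lies 190 mm x (sin f cos s, sin s, cos f cos s) from it, in the shifter's frame
- lever_fore (a joint): tilt of the lever along the shifter's x (rad): 0 in the neutral channel, positive towards the shifter's +x, about +0.26 and -0.26 fully home in the far and near slots. It starts 0.11 to 0.25, in the far middle slot. The lever can cross sideways while this is within about 0.02 of 0
- lever_side (a joint): tilt of the lever along the shifter's y (rad): 0 in the middle slot, positive towards the shifter's +y, about +0.285 in the left and -0.285 in the right slots
- lever_lift (a joint): how far the lever is pulled up along its own axis against a 12 N return spring (m), 0 at rest; it is to stay down
- wing_nut: dark steel wing nut, 18 mm across its foot and about 45 mm over its wings, 20 mm high, fixed on the gate plate beyond the end of the slot to be used. Origin: centre of its underside, on the plate, at x = +52 or -52 mm, y = +28 or -28 mm in the shifter's frame. The three other such places carry 15 mm hexagon nuts of the same steel without wings
- spare_knob: loose black knob, 42 mm wide, 46 mm high, standing on the desk by the shifter; origin at the centre of its underside; leave it alone
- screw_jar: clear plastic screw jar, 54 mm wide, 60 mm high; origin at the centre of its underside; leave it alone
- breadboard: white breadboard 165 x 55 x 9 mm lying flat; origin at the centre of its underside; leave it alone
- probe1: black oscilloscope probe lying on the desk, 137 mm long, 20 mm high; origin under the middle of its grip; leave it alone
- probe2: another such probe; leave it alone
- screwdriver: screwdriver lying on the desk, 170 mm long; leave it alone
- parts_tray: grey parts tray 70 x 110 x 22 mm; origin at the centre of its underside; leave it alone

How it is judged:
At the end, for the whole second after the job is handed in: The lever rests in the slot marked by the wing nut: tilted at least 0.215 rad along the slot (full travel 0.26) and 0.23 rad sideways (full 0.285), its ball within 45 mm, seen from above, of the wing nut, at rest and not pulled up (under 3 mm) ((value of joint lever_fore above 0.215 rad or value of joint lever_fore below -0.215 rad) and (value of joint lever_side above 0.23 rad or value of joint lever_side below -0.23 rad) and horizontal distance between stick and wing_nut below 0.045 m and value of joint lever_lift below 0.003 m and velocity of joint lever_fore between -0.05 and 0.05 rad/s and velocity of joint lever_side between -0.05 and 0.05 rad/s); the robot touches nothing.
It fails at once if the lever is gripped: the grasp point lies within 12 mm of the lever's axis while the fingers touch it (contact force between the fingers and stick above 0.5 N and x of the grasp point in the frame of stick between -0.012 and 0.012 m and y of the grasp point in the frame of stick between -0.012 and 0.012 m and z of the grasp point in the frame of stick below 0.03 m).
It fails at once if the lever is pulled up by more than 6 mm (value of joint lever_lift above 0.006 m).
It fails at once if the lever is pushed with over 60 N (contact force between the fingers and stick above 60 N).
It fails at once if something lying on the desk (spare knob, jar, breadboard, probes, screwdriver, tray) is moved by more than 25 mm (distance of any of spare_knob, screw_jar, breadboard, probe1, probe2, screwdriver, parts_tray from where it was at the start of the episode above 0.025 m).
It also fails if it takes over 67 s, if anything falls off the work surface, if the arm or the gripper's body presses on something with over 40 N, if the wrist force passes 120 N, or if a joint passes its speed limit or range.

ROBOT

A 6-joint arm with a two-finger parallel gripper is mounted at the origin on the work surface. World frame = base frame: x ahead of the robot, y to its left, z up, the work surface at z = 0. Lengths are in m, angles in rad, forces in N, time in s.
With the tool pointing down it reaches from about 0.35 to 0.975 m from the base axis. Payload 4.9 kg.
Tool frame: the origin (TCP) lies between the finger pads; the fingertips stand 17 mm ahead of it and the grasp point (between the pads) lies 2 mm behind it; z points along the fingers, y is the line along which they close (so a half turn about z gives the same grasp; the last joint's range is limited). The gripper opens to 85 mm and grips with 20 to 120 N. Pads are 22 mm wide; open, the fingers measure 114 mm over their backs; the gripper's body (76 mm by 85 mm) begins 54 mm behind the grasp point. The pads swing forward as they close: fully open they stand 13 mm farther back than shut.
Start: joints at [-1.394, 0.053, 1.613, -0, 1.476, -0.119], TCP at [0.182, -0.598, 0.248] pointing down, gripper open.
Joint ranges: [-3.01, 3.01], [-1.01, 2.22], [0.06, 2.58], [-1.02, 4.17], [0.09, 2.62], [-3.14, 3.14]. Speed limits (rad/s): [2.57, 2.57, 3.14, 3.14, 3.14, 3.14].

INTERFACE

Orientations are given as a unit quaternion [w, x, y, z].
In Python, from bench import manip, eyes, nets gives the robot as it stands.
- The arm moves only by the tool jog_arm, never from a script. Its argument "steps" is a list of rows, each a list of 4 numbers: the shift along the tool's x, y, z in cm, then the turn about the tool's z in rad. A call has 1 to 10 rows; each row shifts and turns the commanded pose from where the row before left it, along the tool's axes as they then stand; what a row does not reach is not made up. A row lasts 1/8 s, in which the tool goes at most 62.5 mm and 10.7 degrees, less where a joint would pass 70% of its speed; a pose out of reach is approached as far as the arm can. A call with a gripper value outside its range is refused whole. "fingers" is the finger opening in cm, from 0 to 8.54, set as the call begins (left out, the last holds). The fingers move at their own pace and stop on an object; "newtons" is the grip in N (left out, the last holds). Time passes only in rows, so rows that do not move let the fingers close. It gives the time, the measured TCP pose, the force, the opening and the grip force at its end, in the units of the state.
- manip.sense(): the state, without advancing time (a new reading comes with each control period).
- eyes.snapshot(name): name is "scene" or "top" or "wrist"; returns (picture, depth): 384x512x3 uint8, red, green, blue; 384x512 float32, m along the optical axis (not along the pixel's ray), 0 where there is no reading.
- eyes.calibration(name): a dict with "mtx" (3x3 intrinsics, pixels), "dist" ([k1, k2, p1, p2, k3] as OpenCV has them; the pictures are not rectified), "rvec" (rotation vector, rad) and "tvec" (3), from world to camera coordinates, as OpenCV has them. Camera axes: x right, y down, z forward; pixel columns grow to the right and rows downward; lengths in m; the calibration is good to about 2 mm. A picture is of the moment at which its call begins: read the wrist's pose just before it. calibration takes no time and is no camera call; for the wrist camera it gives the pose at the moment of the call.
- manip.job_done(): hands the job in; it is judged then, once.
Trained networks look in the newest picture that a camera, given by its name, has taken for a name from the list of things; names that differ only in an ending like _2 or _b are one class to them, and where a whole thing is asked for, a point or a joint stands for the part that bears it (a point fixed in the world has none). Each returns a list of dicts, best first, with "p" (0 to 1); they miss things now and then, are a little off and sometimes report something else, mostly with a low value. They report only what shows in the picture. A call takes as long as a camera call.
- nets.recognise(camera, target): "position" ([x, y, z] in m, in world coordinates, good to about 4 mm: the middle of the surface that is visible of it).
- nets.outline_of(camera, target): "mask" (384x512 bool, what is visible of it).
The state is a dict: "clock": time; "qpos": joint angles; "joint_vel": joint speeds; "joint_efforts": joint torques, N m; "position": TCP position; "eef_rot": TCP orientation; "ft_force": force on the tool from outside, world axes, zero at the start; "ft_torque": the same for the moment, N m; "width": finger opening in m; "gripper_force": force on a finger pad.
Only numpy, scipy, OpenCV 4.12 (cv2) and the standard library are available. Lean on these libraries where they do the work, as an engineer would, in place of code of your own. Each camera call takes 0.05 s, during which the arm holds its last target. There are 200 camera calls.

## Working session

There is one attempt and no reset: what is moved stays moved. The work goes in short steps, Python scripts to look and compute and a tool call to move; the robot and the scene stay as the last step left them, time stands still between calls to the robot, and variables do not carry over. Pictures are saved under pics/ and viewed, at most 10 in all, crops included, and the job is handed in when it is done.

Besides the shell and the picture viewer there is one more tool, called after "Call:" as name([rows], argument=value, ...), one row to a line, values as JSON. jog_arm: Moves the arm, as the interface text tells. Its arguments: {"type":"object","properties":{"steps":{"type":"array","items":{"type":"array","items":{"type":"number"}}},"fingers":{"type":"number"},"newtons":{"type":"number"}},"required":["steps"]}

```bash
mkdir -p pics; cat > h.py <<'E'
import numpy as np, cv2
from bench import manip, eyes, nets
def cam(n):
    c=eyes.calibration(n); R=cv2.Rodrigues(np.array(c['rvec'],float))[0]
    return np.array(c['mtx'],float),np.array(c['dist'],float),R,np.array(c['tvec'],float).ravel()
def world(n,u,v,d):
    K,D,R,t=cam(n); p=cv2.undistortPoints(np.array([[[u,v]]],float),K,D)[0,0]
    return R.T@(np.array([p[0]*d,p[1]*d,d])-t)
def onplane(n,u,v,z):
    K,D,R,t=cam(n); p=cv2.undistortPoints(np.array([[[u,v]]],float),K,D)[0,0]
    r=R.T@np.array([p[0],p[1],1]); o=-R.T@t; return o+r*(z-o[2])/r[2]
def proj(n,P):
    K,D,R,t=cam(n); return cv2.projectPoints(np.array(P,float).reshape(-1,1,3),R,t,K,D)[0].reshape(-1,2)
E
python3 - <<'E'
from h import *
im={}
for n in ('scene','top'):
    p,d=eyes.snapshot(n); im[n]=p; np.savez(n,p=p,d=d)
    for t in ('shifter','stick','wing_nut','spare_knob','screw_jar'):
        print(n,t,[(np.round(r['position'],3).tolist(),round(r['p'],2)) for r in nets.recognise(n,t)[:4]])
    cv2.imwrite(f'pics/{n}.png',cv2.resize(p[...,::-1],(800,600)))
s=manip.sense(); print({k:np.round(v,3).tolist() for k,v in s.items()})
E
```

```text
scene shifter [([0.571, 0.069, 0.115], 0.62)]
scene stick []
scene wing_nut [([0.578, 0.034, 0.132], 0.69), ([0.576, 0.064, 0.222], 0.68), ([0.58, 0.068, 0.222], 0.63)]
scene spare_knob [([0.464, -0.05, 0.041], 0.69)]
scene screw_jar [([0.599, -0.058, 0.054], 0.73)]
top shifter []
top stick [([0.565, 0.068, 0.226], 0.95)]
top wing_nut []
top spare_knob [([0.448, -0.048, 0.042], 0.47)]
top screw_jar [([0.581, -0.063, 0.058], 0.63)]
{'clock': 0.6, 'qpos': [-1.394, 0.053, 1.613, -0.0, 1.476, -0.119], 'joint_vel': [0.001, -0.001, -0.0, 0.0, 0.001, 0.001], 'joint_efforts': [-0.0, -39.341, -37.023, -0.0, 0.001, -0.0], 'position': [0.182, -0.598, 0.248], 'eef_rot': [0.0, 0.989, 0.147, -0.0], 'ft_force': [-0.135, 0.652, 0.365], 'ft_torque': [0.041, -0.019, -0.012], 'gripper_force': 0.0, 'width': 0.086}
```

View pics/top.png

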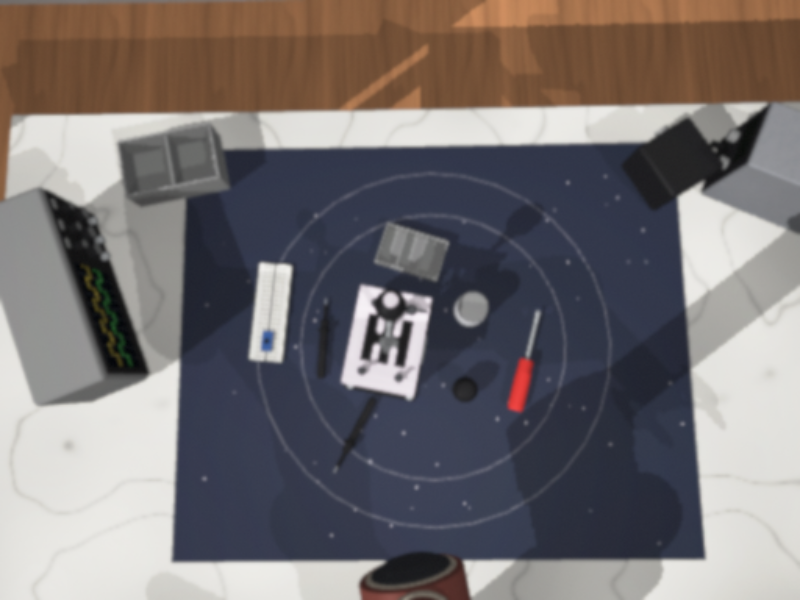

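View pics/scene.png

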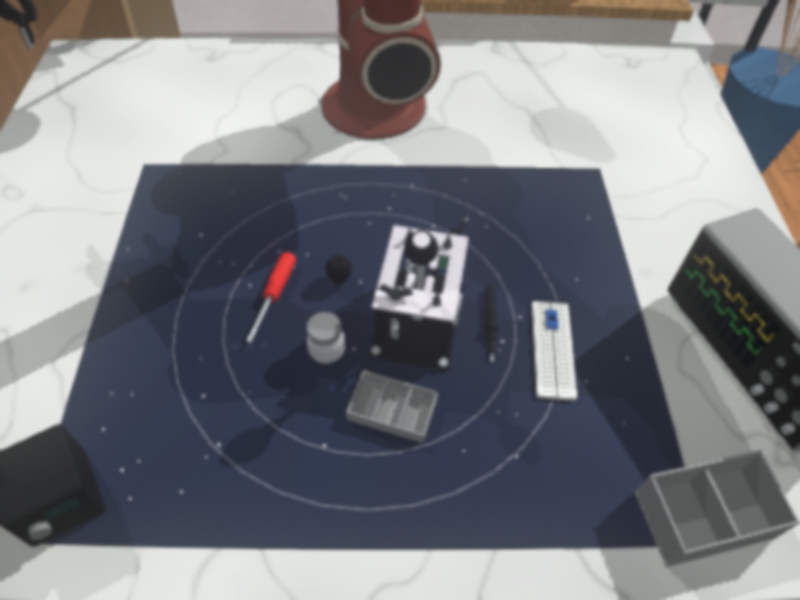

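The top picture shows the shifter with its plate corners near (362,287), (432,296), (412,397) and (342,385). The ball is at (390,300) and the wing nut at the far right (415,306). In the scene picture the wing nut is at (397,293), also far right (+x, -y). Next I'll fit the plate pose.

```bash
python3 - <<'E'
from h import *
for n in ('top','scene'):
    f=np.load(n+'.npz'); p,d=f['p'],f['d']
    K,D,R,t=cam(n)
    v,u=np.mgrid[:384,:512]; q=cv2.undistortPoints(np.stack([u,v],-1).reshape(-1,1,2).astype(float),K,D)[:,0]
    W=((np.c_[q,np.ones(len(q))]*d.reshape(-1,1))-t)@R
    W=W.reshape(384,512,3)
    near=(abs(W[...,0]-.53)<.14)&(abs(W[...,1]-.06)<.12)&(d>0)
    m=near&(abs(W[...,2]-.117)<.012)&(p.min(2)>110)
    P=W[m][:,:2].astype(np.float32)
    r=cv2.minAreaRect(P*1000); print(n,m.sum(),np.median(W[m][:,2]),r)
    b=near&(W[...,2]>.185); B=W[b]
    # sphere fit r=22mm
    from scipy.optimize import least_squares
    s=least_squares(lambda c:np.linalg.norm(B-c,axis=1)-.022,B.mean(0)-[0,0,.01],loss='soft_l1',f_scale=.002)
    print('ball',b.sum(),s.x.round(4),'rms',np.sqrt(np.mean(s.fun**2)))
p=np.load('top.npz')['p'][170:265,205:290]
cv2.imwrite('pics/c.png',cv2.resize(p[...,::-1],None,fx=6,fy=6,interpolation=2))
E
```

```text
top 1906 0.11626692136138389 ((528.140625, 73.88862609863281), (110.17660522460938, 150.04042053222656), 78.5889892578125)
ball 329 [0.5696 0.0654 0.2098] rms 0.0012179012858706002
scene 1647 0.11729728241953834 ((528.765380859375, 73.63255310058594), (110.22755432128906, 154.9336395263672), 78.49748992919922)
ball 400 [0.5699 0.065  0.2111] rms 0.0011750974004479738
```

View pics/c.png

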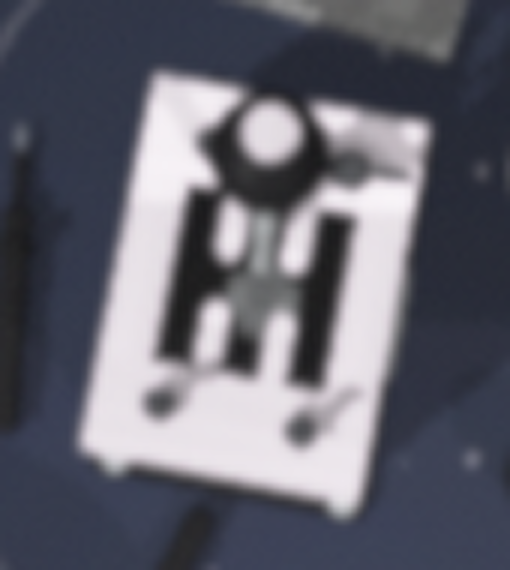

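The gate centre is at about (0.528, 0.074) with yaw -11.5°, the ball is at fore 0.225 rad, and the wing nut is far right. I'll lift, align the tool with the shifter and move to beyond the ball, with the fingers closed.

Call:
jog_arm([
  [0,0,-4.1,0.165],
  [0,0,-4.1,0.165],
  [0,0,0,0.165],
  [0,0,0,0],
  [1.88,-4.55,0,0],
  [1.88,-4.55,0,0],
  [1.88,-4.55,0,0],
  [1.88,-4.55,0,0],
  [1.88,-4.55,0,0],
  [1.88,-4.55,0,0],
], fingers=0, newtons=20)

```text
clock: 1.85
position: [0.3472, -0.3508, 0.3291]
eef_rot: [-0.001, 0.995, -0.098, -0.001]
ft_force: [0.2, -0.7, -0.3]
width: -0.0002
gripper_force: 0.0
```

Call:
jog_arm([
  [1.88,-4.55,0,0],
  [1.88,-4.55,0,0],
  [1.88,-4.55,0,0],
  [1.88,-4.55,0,0],
  [1.88,-4.55,0,0],
  [1.88,-4.55,0,0],
  [1.88,-4.55,0,0],
  [1.88,-4.55,0,0],
  [1.88,-4.55,0,0],
  [1.88,-4.55,0,0],
])

```text
clock: 3.1
position: [0.6214, 0.0577, 0.329]
eef_rot: [0.0, 0.995, -0.098, -0.001]
ft_force: [0.3, -0.8, 0.1]
width: 0.0001
gripper_force: 0.0
```

```bash
cat >> h.py <<'E'
from scipy.spatial.transform import Rotation
from scipy.optimize import least_squares
G=np.array([.5284,.0738]); a=-np.radians(11.5); A=np.array([[np.cos(a),np.sin(a)],[-np.sin(a),np.cos(a)]])
def tcp():
    s=manip.sense(); q=s['eef_rot']; M=Rotation.from_quat([q[1],q[2],q[3],q[0]]).as_matrix()
    p=np.array(s['position']); print('t',s['clock'],'tcp shifter mm',(A@(p[:2]-G)*1000).round(1),'z',p[2].round(4),'yaw',np.degrees(np.arctan2(M[1,0],M[0,0])).round(2),'F',np.round(s['ft_force'],1),'w',s['width'])
def ball(n,c0=None):
    p,d=eyes.snapshot(n); K,D,R,t=cam(n)
    v,u=np.mgrid[:384,:512]; q=cv2.undistortPoints(np.stack([u,v],-1).reshape(-1,1,2).astype(float),K,D)[:,0]
    W=((np.c_[q,np.ones(len(q))]*d.reshape(-1,1))-t)@R
    best=None
    for o in nets.outline_of(n,'stick')[:1]:
        m=o['mask'].ravel()&(d.ravel()>0)&(W[:,2]>.18)&(W[:,2]<.25); B=W[m]
        if len(B)<30: print(n,'few');continue
        s=least_squares(lambda c:np.linalg.norm(B-c,axis=1)-.022,B.mean(0)-[0,0,.01],loss='soft_l1',f_scale=.002)
        l=A@(s.x[:2]-G); side=np.arcsin(l[1]/.19)
        print(n,round(o['p'],2),len(B),'ball mm',(l*1000).round(1),s.x[2].round(4),'fore',np.arcsin(l[0]/.19/np.cos(side)).round(3),'side',side.round(3),'rms',np.sqrt(np.mean(s.fun**2)).round(4))
    return p
E
python3 - <<'E'
from h import *
tcp(); [cv2.imwrite(f'pics/a_{n}.png',ball(n)[...,::-1]) for n in ('scene','top')]
E
```

```text
t 3.1 tcp shifter mm [94.4  2.8] z 0.329 yaw -11.23 F [ 0.3 -0.8  0.1] w 0.00012322328230113827
scene 0.57 363 ball mm [42.3 -0.3] 0.2114 fore 0.225 side -0.001 rms 0.0012
top 0.7 295 ball mm [42.3  0.2] 0.2099 fore 0.225 side 0.001 rms 0.0013
```

Call:
jog_arm([
  [0,0.3,-0.0,0],
  [0,0,4,0],
  [0,0,4,0],
  [0,0,3.2,0],
  [0,0,0,0],
  [-1,0,0,0],
  [-0.5,0,0,0],
  [-0.5,0,0,0],
  [0,0,0,0],
])

```text
clock: 4.42
position: [0.6014, 0.0573, 0.2198]
eef_rot: [-0.0, 0.995, -0.099, 0.002]
ft_force: [2.4, 0.9, 0.6]
width: 0.0003
gripper_force: 0.6
```

Call:
jog_arm([
  [-0.5,0,0,0],
  [-0.5,0,0,0],
  [-0.5,0,0,0],
  [-0.5,0,0,0],
  [-0.5,0,0,0],
  [-0.5,0,0,0],
  [0,0,0,0],
  [0,0,0,0],
])

```text
clock: 5.42
position: [0.5712, 0.0632, 0.218]
eef_rot: [0.0, 0.995, -0.099, -0.0]
ft_force: [1.8, -0.7, 0.7]
width: -0.0002
gripper_force: 1.1
```

```bash
python3 - <<'E'
from h import *
tcp(); p=[ball(n) for n in ('scene','top')]
cv2.imwrite('pics/b.png',np.hstack([cv2.resize(q[y:y+150,x:x+150,::-1],(400,400)) for q,x,y in ((p[0],190,110),(p[1],180,150))]))
E
```

```text
t 5.425 tcp shifter mm [44.1 -1.8] z 0.218 yaw -11.41 F [ 1.8 -0.7  0.7] w -0.00024580065154436003
scene few
top 0.73 209 ball mm [13.7  0.2] 0.2144 fore 0.072 side 0.001 rms 0.0011
```

View pics/b.png

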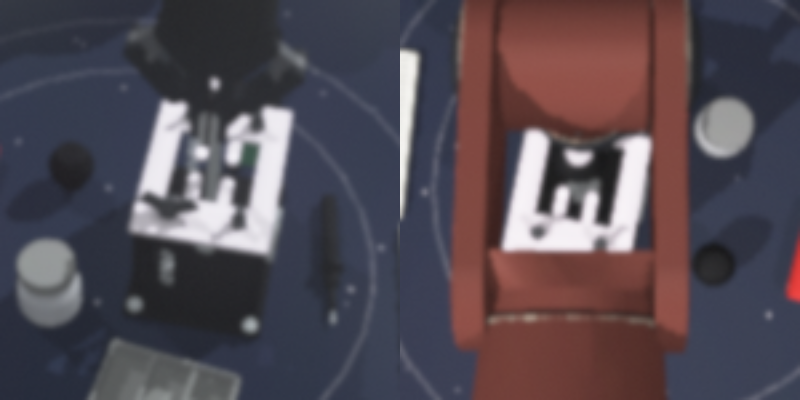

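The left view shows the gripper behind the lever, with the wing nut at (165,205) on the far right. In the right view the ball is at (580,155), partly hidden by the arm. The lever has moved from fore 0.225 to 0.07, so I'll continue to neutral.

Call:
jog_arm([
  [-0.4,0,0,0],
  [-0.4,0,0,0],
  [-0.3,0,0,0],
  [-0.2,0,0,0],
  [0,0,0,0],
  [0,0,0,0],
])

```text
clock: 6.38
position: [0.5587, 0.0658, 0.2182]
eef_rot: [0.0, 0.995, -0.099, -0.0]
ft_force: [2.5, 0.3, 2.2]
width: 0.0001
gripper_force: 1.2
```

```bash
python3 - <<'E'
from h import *
tcp(); ball('top')
E
```

```text
t 6.375 tcp shifter mm [31.3 -1.8] z 0.2182 yaw -11.41 F [2.5 0.3 2.2] w 7.09607902899667e-05
top few
```

Call:
jog_arm([
  [2,0,0,0],
  [1,0,-3,0],
  [0,0,-5,0],
  [-1,-3,0,0],
  [-2,-3,0,0],
  [-3,-1,0,0],
  [0,0,0,0],
  [0,0,0,0],
])

```text
clock: 7.48
position: [0.543, 0.14, 0.2976]
eef_rot: [0.0, 0.995, -0.099, -0.001]
ft_force: [0.6, 0.6, -0.4]
width: -0.0002
gripper_force: 0.0
```

```bash
python3 - <<'E'
from h import *
tcp(); ball('scene'); ball('top'); ball('wrist')
E
```

```text
t 7.475 tcp shifter mm [ 1.1 67.8] z 0.2976 yaw -11.42 F [ 0.6  0.6 -0.4] w -0.0001652853920510958
scene few
top 0.81 326 ball mm [0.7 0.1] 0.2146 fore 0.004 side 0.001 rms 0.0012
wrist 0.65 2382 ball mm [0.4 0.6] 0.2163 fore 0.002 side 0.003 rms 0.0009
```

Call:
jog_arm([
  [0,0,4,0],
  [0,0,4,0],
  [0,0,0,0],
  [0,1,0,0],
  [0,1,0,0],
  [0,0.5,0,0],
  [0,0.5,0,0],
  [0,0.5,0,0],
  [0,0.5,0,0],
  [0,0,0,0],
])

```text
clock: 9.02
position: [0.5356, 0.1012, 0.2189]
eef_rot: [-0.0, 0.995, -0.1, 0.0]
ft_force: [-0.4, 2.0, 1.3]
width: -0.0003
gripper_force: 1.2
```

Call:
jog_arm([
  [0,0.5,0,0],
  [0,0.5,0,0],
  [0,0.5,0,0],
  [0,0.5,0,0],
  [0,0.5,0,0],
  [0,0,0,0],
  [0,0,0,0],
])

```text
clock: 9.9
position: [0.5302, 0.0765, 0.2181]
eef_rot: [0.0, 0.995, -0.099, -0.0]
ft_force: [0.3, 0.3, 0.5]
width: 0.0001
gripper_force: 0.8
```

```bash
python3 - <<'E'
from h import *
tcp(); ball('top');ball('scene');p=ball('wrist')
E
```

```text
t 9.9 tcp shifter mm [1.2 3. ] z 0.2181 yaw -11.42 F [0.3 0.3 0.5] w 7.048729168556947e-05
top few
scene 0.78 366 ball mm [  1.4 -30. ] 0.213 fore 0.007 side -0.159 rms 0.0025
wrist 0.72 3862 ball mm [  0.1 -29.1] 0.2138 fore 0.0 side -0.154 rms 0.0008
```

Call:
jog_arm([
  [0,0.5,0.2,0],
  [0,0.5,0.2,0],
  [0,0.5,0,0],
  [0,0.4,0,0],
  [0,0.3,0,0],
  [0,0.2,0,0],
  [0,0,0,0],
  [0,0,0,0],
])

```text
clock: 11.2
position: [0.5256, 0.0531, 0.2143]
eef_rot: [0.0, 0.995, -0.099, -0.0]
ft_force: [0.3, 3.1, -0.9]
width: -0.0001
gripper_force: 0.9
```

```bash
python3 - <<'E'
from h import *
tcp();ball('scene');p=ball('wrist')
E
```

```text
t 11.2 tcp shifter mm [  1.4 -20.9] z 0.2143 yaw -11.41 F [ 0.3  3.1 -0.9] w -7.026450351821435e-05
scene 0.57 359 ball mm [  1.3 -53.5] 0.2078 fore 0.007 side -0.285 rms 0.0026
wrist 0.85 3908 ball mm [  0.1 -52.6] 0.2085 fore 0.001 side -0.28 rms 0.0016
```

Call:
jog_arm([
  [0,-2,0,0],
  [0,-1,-3,0],
  [0,0,-5,0],
  [-3,1,0,0],
  [-3.1,2,0,0],
  [0,3.2,0,0],
  [0,0,0,0],
  [0,0,4,0],
  [0,0,4.6,0],
  [0,0,0,0],
])

```text
clock: 12.65
position: [0.4573, 0.0348, 0.2044]
eef_rot: [0.0, 0.995, -0.099, -0.004]
ft_force: [0.8, -0.1, 0.1]
width: -0.0002
gripper_force: 0.0
```

```bash
python3 - <<'E'
from h import *
tcp();ball('scene');ball('wrist')
E
```

```text
t 12.65 tcp shifter mm [-61.9 -52.4] z 0.2044 yaw -11.37 F [ 0.8 -0.1  0.1] w -0.00018140573150252982
scene 0.62 379 ball mm [  1.4 -53.2] 0.208 fore 0.008 side -0.284 rms 0.0018
wrist 0.95 7388 ball mm [  1.1 -52.7] 0.2099 fore 0.006 side -0.281 rms 0.0009
```

Call:
jog_arm([
  [1,0,0,0],
  [1,0,0,0],
  [0.5,0,0,0],
  [0.5,0,0,0],
  [0.5,0,0,0],
  [0.5,0,0,0],
  [0.5,0,0,0],
  [0.5,0,0,0],
  [0.5,0,0,0],
  [0,0,0,0],
])

```text
clock: 14.1
position: [0.5136, 0.0228, 0.2082]
eef_rot: [-0.0, 0.995, -0.099, -0.0]
ft_force: [-3.1, 0.3, 0.6]
width: 0.0005
gripper_force: 0.9
```

Call:
jog_arm([
  [0.5,0,0,0],
  [0.5,0,0,0],
  [0.4,0,0,0],
  [0.4,0,0,0],
  [0.3,0,0,0],
  [0.1,0,0,0],
  [0,0,0,0],
  [0,0,0,0],
])

```text
clock: 15.1
position: [0.5349, 0.0186, 0.2084]
eef_rot: [0.0, 0.995, -0.099, 0.0]
ft_force: [-2.4, 0.6, -1.8]
width: -0.0002
gripper_force: 1.2
```

```bash
python3 - <<'E'
from h import *
tcp();ball('scene');ball('wrist')
E
```

```text
t 15.1 tcp shifter mm [ 17.4 -52.8] z 0.2084 yaw -11.41 F [-2.4  0.6 -1.8] w -0.00021270805855701556
scene 0.88 383 ball mm [ 46.7 -53.7] 0.2024 fore 0.259 side -0.287 rms 0.0012
wrist 0.71 5778 ball mm [ 46.  -52.6] 0.2026 fore 0.255 side -0.281 rms 0.0009
```

Call:
jog_arm([
  [-1,0,0,0],
  [-2,0,0,0],
  [-2,0,0,0],
  [0,0,-4,0],
  [-2,0,-4,0],
  [-4,0,-2,0],
  [0,0,0,0],
  [0,0,0,0],
])

```text
clock: 16.3
position: [0.4273, 0.0402, 0.3085]
eef_rot: [0.0, 0.995, -0.099, 0.001]
ft_force: [0.1, -0.6, -1.0]
width: 0.0001
gripper_force: 0.0
```

```bash
python3 - <<'E'
from h import *
tcp();p=ball('scene');ball('top')
cv2.imwrite('pics/e.png',cv2.resize(p[80:300,130:380,::-1],(750,600)))
E
```

```text
t 16.3 tcp shifter mm [-92.4 -53. ] z 0.3085 yaw -11.41 F [ 0.1 -0.6 -1. ] w 0.00014443388608514313
scene 0.71 378 ball mm [ 46.7 -53.6] 0.2025 fore 0.259 side -0.286 rms 0.0012
top 0.83 320 ball mm [ 46.4 -53.3] 0.2012 fore 0.257 side -0.284 rms 0.0012
```

View pics/e.png

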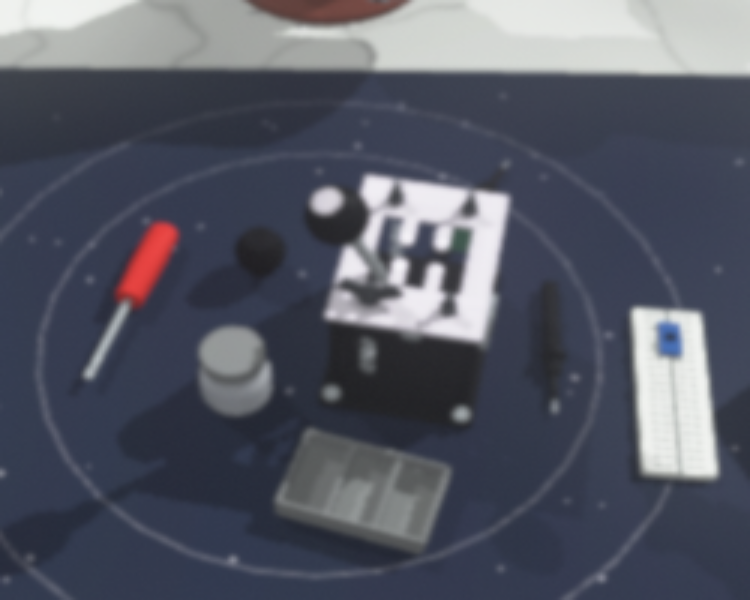

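The picture shows the ball at (335,213) with its rod in the slot ending at the wing nut (370,290). Nothing else has moved, and the arm is clear.

```bash
python3 -c "
from bench import manip
print(manip.job_done())"
```

```text
the job is handed in; nothing more can be done
None
```

The lever is fully home in the far-right slot marked by the wing nut (fore about 0.26 rad, side about -0.285 rad by camera), the arm is clear, nothing on the desk appears moved, and the job is handed in; no verdict came back.

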